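# Seat a socket cap with the ratchet pusher and back it off

### The arm

A 7-joint arm with a two-finger parallel gripper is mounted at the origin on the work surface. World frame = base frame: x ahead of the robot, y to its left, z up, the work surface at z = 0. Lengths are in m, angles in degrees, forces in N, time in s.
With the tool pointing down it reaches from about 0.425 to 0.975 m from the base axis. Payload 16.7 kg.
Tool frame: the origin (TCP) lies on the centre line of the jaws, within the pads' length; the fingertips stand 25 mm ahead of it and the grasp point (between the pads) lies 6 mm ahead of it; z points along the fingers, y is the direction in which the jaws open and shut (so a half turn about z gives the same grasp; the last joint's range is limited). The gripper opens to 85 mm and grips with 20 to 120 N. Pads are 22 mm wide; open, the fingers measure 114 mm over their backs; the gripper's body (76 mm by 85 mm) begins 54 mm behind the grasp point. The pads swing forward as they close: fully open they stand 13 mm farther back than shut.
Start: joints at [-80.93, 24.414, 4.234, 92.017, -1.954, 63.644, -3.845], TCP at [0.205, 0.643, 0.256] pointing down, gripper open.
Joint ranges: [-163.25, 163.25], [-28.42, 122.38], [-70.27, 78.77], [12.13, 141.07], [-58.53, 238.53], [9.26, 117.41], [-156.51, 156.51]. Speed limits (degrees/s): [108.29, 108.29, 136.94, 136.94, 172.46, 172.46, 172.46].

### API

Orientations are given as a 3x3 rotation matrix whose columns are the frame's x, y, z axes.
In Python, from cell import status, cams, job, spotter gives the robot as it stands.
- The arm moves only by the shell command python3 -m creep 'ROWS' [OPENING] [FORCE]. ROWS is JSON, one flat list of numbers, 4 for each row, row after row: the shift along the tool's x, y, z in mm, then the turn about the tool's z in degrees. A call has 1 to 8 rows; each row shifts and turns the pose as measured when the row begins, along the tool's axes as they then stand; what a row does not reach is not made up. A row lasts 1/8 s, in which the tool goes at most 62.5 mm and 10.7 degrees, less where a joint would pass 70% of its speed; a pose out of reach is approached as far as the arm can. A call is refused whole if a number of a shift passes 62.5 or a number of a turn 10.7, either way. A call with a gripper value outside its range is refused whole. OPENING is the finger opening in mm, from 0 to 85.4, set as the call begins (- or left out, the last holds). The fingers move at their own pace and stop on an object; FORCE is the grip in N (left out, the last holds). Time passes only in rows, so rows that do not move let the fingers close. It gives the time, the measured TCP pose, the force and the opening at its end, in the units of the state.
- status.state(): the state, without advancing time (a new reading comes with each control period).
- cams.grab_frame(name): name is "side" or "top" or "wrist"; returns the picture (480x640x3 uint8, red, green, blue); there is no depth.
- cams.camera_params(name): a dict with "fovy" (degrees; the focal length in pixels is half the picture's height over the tangent of half this angle, whatever the lens; pixels are square), "cx", "cy" (the principal point, pixels), "origin" and "rotation" of the camera in the world; the wrist camera has in their place "T_tool_cam" (4x4, takes a point from camera to tool coordinates, whose origin is the TCP and whose axes are the flange's). Camera axes: x right, y up, looking along -z (the intrinsics and any distortion apply to the point x, -y, -z); pixel columns grow to the right and rows downward; lengths in m; the calibration is good to about 2 mm. A picture is of the moment at which its call begins: read the wrist's pose just before it. camera_params takes no time and is no camera call.
- job.finish_job(): hands the job in, once; it reports no verdict.
Trained networks look in the newest picture that a camera, given by its name, has taken for a name from the list of things; names that differ only in an ending like _2 or _b are one class to them, and where a whole thing is asked for, a point or a joint stands for the part that bears it (a point fixed in the world has none). Each returns a list of dicts, best first, with "conf" (0 to 1); they miss things now and then, are a little off and sometimes report something else, mostly with a low value. They report only what shows in the picture. A call takes as long as a camera call. They do not tell look-alikes from the thing itself.
- spotter.recognise(camera, name): "bbox" ([left, top, right, bottom] in pixels, round what is visible of it).
- spotter.regions_of(camera, name): "pixels" (480x640 bool, what is visible of it) and "bbox" ([left, top, right, bottom] in pixels, round what is visible of it).
The state is a dict: "time": time; "q": joint angles; "dq": joint speeds; "effort": joint torques, N m; "tcp_pos": TCP position; "orientation": TCP orientation; "ft_force": force on the tool from outside, world axes, zero at the start; "wrist_torque": the same for the moment, N m; "opening": opening from 0.0 (shut) to 1.0 (fully open).
Only numpy, scipy, OpenCV 4.12 (cv2) and the standard library are available. Lean on these libraries where they do the work, as an engineer would, in place of code of your own. Each camera call takes 0.05 s, during which the arm holds its last target. There are 200 camera calls.

### The job

Turn the orange knob of the blue ratchet pusher clockwise, click by click, so that its black spring nose slides the copper cap along the tube until you feel it bottom out, gently, and let go so that the ratchet alone keeps it pressed firmly home. Then throw the pawl's red-ball lever over to free the wheel, wind the knob back until the nose stands about a centimetre clear of the cap, and throw the pawl back onto the teeth. Do not push the cap or the nose by hand, do not force the wheel back against the pawl, and leave the things lying around alone.

Things in the scene. Friction and masses are not known exactly. Their poses are not given: they have to be found in the camera images.
- pusher: Blue ratchet pusher bolted to the bench (base plate 200 x 190 mm, blue housing 50 mm thick, top 62 mm above the bench). Origin: on the knob's upright axis, at bench level. Its +y axis is the direction in which the nose pushes; +x is across, z up. Fixed during a run; its place and yaw differ from run to run.
- knob (a joint): Angle (rad) of knob and brass ratchet wheel: 0 at the start, growing CLOCKWISE from above (pushing); stops at -0.6 and 2.9. The pawl drops behind a tooth at each multiple of 0.349 (20 deg; turn 0.05 past it); let go, the wheel may settle back to 0.05 before it and no farther. One step moves the ram 4 mm (11.5 mm/rad). Friction 0.02 N m; pressing with F newtons adds 0.0115 x F N m.
- knob_grip (a point): Grip point on the knob's axis, 130 mm above the bench. The orange grip is an upright bar 64 mm long, 22 mm thick (grip across this, opening to some 45 mm only), 105 to 147 mm above the bench; at knob angle 0 its length lies along the pusher's x; it turns with the knob. Below: black disc, radius 30 mm, top at 106 mm; brass wheel, radius 54 mm, teeth up to 81 mm high.
- pawl (a joint): Angle (rad) of the pawl about its level pivot (parallel to the pusher's x, at y = -50 mm, 97 mm high): about 0 in the teeth, up to 0.15 riding over a tooth, 1.57 (stop) thrown fully clear. Its weight keeps it on whichever side of its balance point (about 0.8) it is left, like a toggle. Thrown clear, its arm stands up beside the knob (tip at x = -48, y = -28 mm, 150 mm high).
- pawl_ball (a point): Polished red ball (20 mm diameter) on the pawl's 50 mm stalk, 8 mm thick, at x = -85 mm in the pusher's frame. In the teeth it leans 45 deg to +y (ball at y = -15 mm, 132 mm high), upright it is 147 mm high, thrown clear it leans 45 deg to -y (ball at y = -85 mm, 132 mm high). Push it along -y to free the pawl (some 5 N under load), along +y to put it back.
- nose: Black rubber-faced round nose (32 mm diameter) on the end of the ram; origin at the centre of its front face, 45 mm above the bench. It is sprung: it gives 1 mm per 2.5 N (10 N more for each click once the cap is home), up to 16 mm. Pressing with more than 25 N spoils the work. With the pawl freed, the spring turns the knob back until it is slack.
- nose_tip (a point): Centre of the nose's front face (axes as the pusher's). With the spring not pressed it lies 125 mm + 11.5 mm per rad of knob angle from the knob's axis, along the pusher's y.
- stub: Steel tube (40 mm diameter, axis 45 mm high along y) in a blue clamp stand, over whose end the cap slides. Origin: at bench level under the tube's axis, 55 mm from the middle of the stand towards the pusher; axes as the pusher's. Fixed; its distance from the pusher differs by some mm from run to run.
- cap: Copper socket cap (50 mm diameter, 58 mm at its rear rim, 34 mm long) on the tube's end. Origin: centre of its rear rim. It slides along y with about 4 N of friction. It starts at y = -5 to -3 mm in the stub's frame and bottoms out on a step hidden inside, anywhere from 0 to 10 mm: only feel shows it. Still pressed with over 6 N after letting go, it is firmly home.
- cap_face (a point): Centre of the cap's front face, which the nose pushes (axes as the pusher's), 34 mm in front of its origin.
- hammer: Hammer, 240 mm long, lying on the bench; leave alone.
- brush: Brush, 200 mm long, lying on the bench; leave alone.
- jar: Grey jar, 64 mm diameter, 85 mm high; leave alone.
- coupon: Steel plate 60 x 100 x 12 mm; leave alone.
There are look-alikes about, which are no part of the job. Of the things like the stub, leave any that is pink or yellow; of the rest the larger one is meant.

How it is judged (in metres and radians):
On the way, in this order (a step that is already met when the one before it is completed fails the run):
1. the cap is bottomed out and the ratchet alone, pawl in the teeth and the hand off everything, keeps the nose pressed on it with more than 6 N (y of cap in the frame of stub above -0.0015 m and value of joint pawl below 0.25 rad and contact force between nose and anything else above 6 N and contact force between the fingers and anything else below 0.3 N), for 0.2 s.
2. the pawl is thrown clear (value of joint pawl above 1.3 rad), for 0.2 s.
3. the nose is wound back more than 7 mm clear of the cap, the pawl still clear (y of nose_tip in the frame of cap_face below -0.007 m and value of joint pawl above 1.2 rad), for 0.2 s.
At the end, for the whole second after the job is handed in: The cap is still on the tube at its bottomed place (its rear rim at y above -1.5 mm in the stub's frame), the nose more than 7 mm clear of it, the pawl back on the wheel (pawl angle under 0.25), the knob at rest (y of cap in the frame of stub above -0.0015 m and y of nose_tip in the frame of cap_face below -0.007 m and value of joint pawl below 0.25 rad and velocity of joint knob between -0.1 and 0.1 rad/s); the robot touches nothing.
It fails at once if the nose presses with more than 25 N (contact force between nose and anything else above 25 N).
It fails at once if the wheel is forced back against the pawl (more than 40 N on the pawl's arm) (contact force between pawl_c0 and anything else above 40 N).
It fails at once if the robot pushes the cap or the nose itself (contact force between any of the fingers, the arm and cap above 1.5 N or contact force between any of the fingers, the arm and nose above 1.5 N).
It fails at once if a bystander is moved more than 30 mm (distance of any of hammer, brush, jar, coupon from where it was at the start of the episode above 0.03 m).
It also fails if it takes over 67 s, if anything falls off the work surface, if the arm or the gripper's body presses on something with over 40 N, if the wrist force passes 120 N, or if a joint passes its speed limit or range.

## Working session

There is one attempt and no reset: what is moved stays moved. The work goes in short steps, Python scripts to look and compute and a shell command to move; the robot and the scene stay as the last step left them, time stands still between calls to the robot, and variables do not carry over. Pictures are saved under pics/ and viewed, about 8 in all and at most 12, crops included, and the job is handed in when it is done.

```bash
ls; mkdir -p pics; cat > h.py <<'E'
import numpy as np, cv2
from cell import status, cams, job, spotter
def save(n,name,box=None,s=1):
    im=cams.grab_frame(n)
    if box: im=im[box[1]:box[3],box[0]:box[2]]
    im=cv2.resize(im,None,fx=s,fy=s,interpolation=cv2.INTER_CUBIC)
    cv2.imwrite('pics/'+name+'.png',im[:,:,::-1])
def cam(n):
    p=cams.camera_params(n); f=240/np.tan(np.radians(p['fovy'])/2)
    if 'origin' in p: o,R=np.array(p['origin']),np.array(p['rotation'])
    else:
        s=status.state(); T=np.array(p['T_tool_cam']); Rt=np.array(s['orientation'])
        o=np.array(s['tcp_pos'])+Rt@T[:3,3]; R=Rt@T[:3,:3]
    return f,p['cx'],p['cy'],o,R
def proj(n,P,c=None):
    f,cx,cy,o,R=c or cam(n); v=(np.atleast_2d(P)-o)@R
    return np.c_[cx+f*v[:,0]/-v[:,2], cy+f*-v[:,1]/-v[:,2]]
def ray(n,uv,z,c=None):
    f,cx,cy,o,R=c or cam(n); uv=np.atleast_2d(uv)
    d=np.c_[(uv[:,0]-cx)/f,-(uv[:,1]-cy)/f,-np.ones(len(uv))]@R.T
    return o+d*((z-o[2])/d[:,2])[:,None]
E
python3 - <<'E'
from h import *
for n in ('top','side','wrist'):
    p=cams.camera_params(n); print(n,p)
    save(n,n+'0')
    if n!='wrist':
        for k in ('pusher','knob','pawl_ball','nose','stub','cap'):
            print(k,[(round(d['conf'],2),np.round(d['bbox']).tolist()) for d in spotter.recognise(n,k)])
print(status.state())
E
```

```text
pics
top {'fovy': 42.42512937131386, 'cx': 326.26615063644823, 'cy': 236.91945301704766, 'origin': array([0.3478554 , 0.00623781, 1.52877725]), 'rotation': array([[ 0.0267007 ,  0.98167333, -0.18869169],
       [-0.99963856,  0.02681228, -0.00196166],
       [ 0.00313354,  0.18867587,  0.98203442]])}
pusher [(0.62, [316.0, 211.0, 408.0, 298.0])]
knob [(0.84, [342.0, 218.0, 390.0, 258.0]), (0.47, [180.0, 185.0, 203.0, 265.0]), (0.36, [363.0, 256.0, 388.0, 284.0])]
pawl_ball []
nose [(0.66, [364.0, 259.0, 388.0, 283.0])]
stub [(0.96, [321.0, 158.0, 359.0, 183.0]), (0.94, [259.0, 207.0, 316.0, 241.0]), (0.56, [242.0, 283.0, 300.0, 318.0])]
cap [(0.84, [302.0, 220.0, 319.0, 240.0]), (0.57, [282.0, 299.0, 303.0, 316.0]), (0.46, [281.0, 162.0, 295.0, 182.0])]
side {'fovy': 44.39675160970786, 'cx': 311.2315020031916, 'cy': 240.61990062861818, 'origin': array([0.45017388, 1.13603318, 0.79265386]), 'rotation': array([[-0.99046509,  0.0818696 , -0.11079839],
       [-0.13723168, -0.51570145,  0.8457065 ],
       [ 0.01209876,  0.85284781,  0.52201938]])}
pusher [(0.77, [263.0, 197.0, 362.0, 28
[... 964 characters left out ...]
061,  63.64238308,  -3.84455232]), 'dq': array([-0.00996991,  0.05669595,  0.02684825, -0.03630885, -0.03598706,
        0.05650408, -0.0503022 ]), 'effort': array([ 8.51996501e-04, -9.49419165e+01,  3.75688702e+00, -4.63833690e+01,
        1.90260611e-02,  2.63350383e-03, -5.67999791e-05]), 'tcp_pos': array([0.20448902, 0.64325458, 0.25631154]), 'orientation': array([[-9.52990996e-01,  3.02998614e-01, -4.60455812e-05],
       [ 3.02998614e-01,  9.52990997e-01,  8.48249213e-06],
       [ 4.64512077e-05, -5.86800866e-06, -9.99999999e-01]]), 'ft_force': array([ 0.18121644,  0.50315891, -0.34039219]), 'wrist_torque': array([-0.02966836,  0.01883282,  0.01717265]), 'opening': 0.9959639468333196}
```

View pics/top0.png

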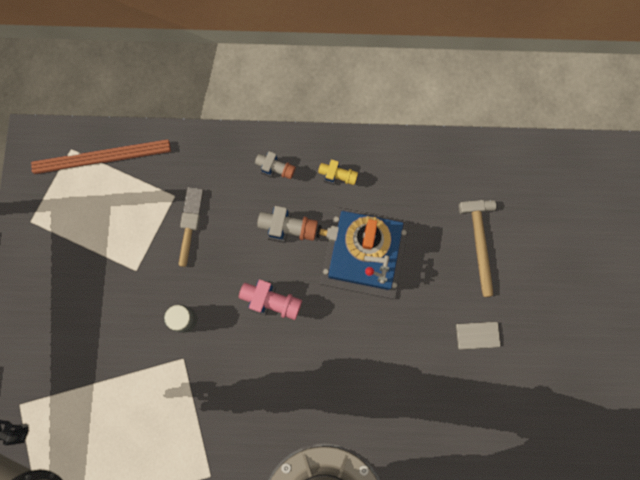

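View pics/side0.png

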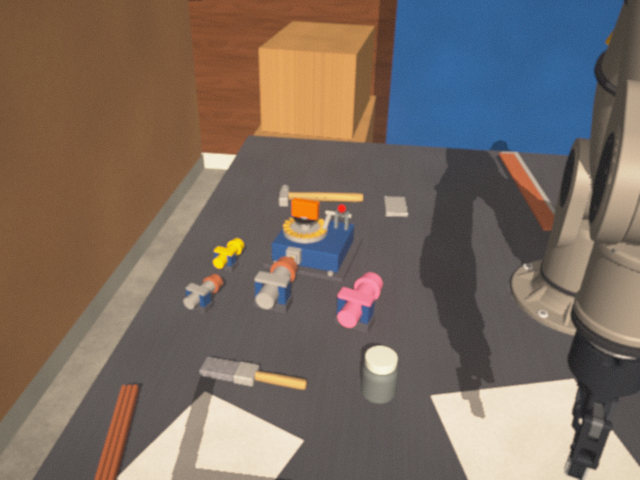

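The top view shows four stub-like things: large grey with copper cap (285,223), small grey (272,164), yellow (338,172) and pink (270,298). The only pusher is at (369,245), with its orange knob at (370,234) and red ball at (369,271). I choose the large grey stub, which is neither pink nor yellow and sits in line with the nose.

```bash
python3 - <<'E'
from h import *
save('top','crop1',(240,140,420,310),4)
c=cam('top')
im=cams.grab_frame('top'); hsv=cv2.cvtColor(im,cv2.COLOR_RGB2HSV)
def blob(lo,hi,box,cc='top',h=hsv):
    m=cv2.inRange(h,lo,hi); k=np.zeros_like(m); k[box[1]:box[3],box[0]:box[2]]=1
    v,u=np.nonzero(m*k); return u.mean(),v.mean(),len(u)
o=blob((5,200,150),(14,255,255),(350,210,390,260)); r=blob((0,150,100),(4,255,255),(355,258,385,285)); 
print(o,r)
K=ray('top',o[:2],.14,c)[0]; B=ray('top',r[:2],.132,c)[0]; C=ray('top',(310,229),.045,c)[0]; S=ray('top',(265,221),.045,c)[0]
print(K,B,C,S); 
for a,b in ((K,C),(K,S),(S,C)):
  d=(b-a)[:2]; print(np.linalg.norm(d),np.degrees(np.arctan2(-d[0],d[1])))
d=(B-K)[:2]; print(np.linalg.norm(d),np.degrees(np.arctan2(d[1],d[0])-np.arctan2(-15,-85)))
E
```

```text
(np.float64(nan), np.float64(nan), 0) (np.float64(369.27777777777777), np.float64(270.8888888888889), 36)
[nan nan nan] [ 0.54018761 -0.09096168  0.132     ] [0.65161068 0.04955476 0.045     ] [0.66862748 0.1606064  0.045     ]
nan nan
nan nan
0.11234784755999885 171.28815029846825
nan nan<stdin>:7: RuntimeWarning: Mean of empty slice.
  ret = ret.dtype.type(ret / rcount)
```

View pics/crop1.png

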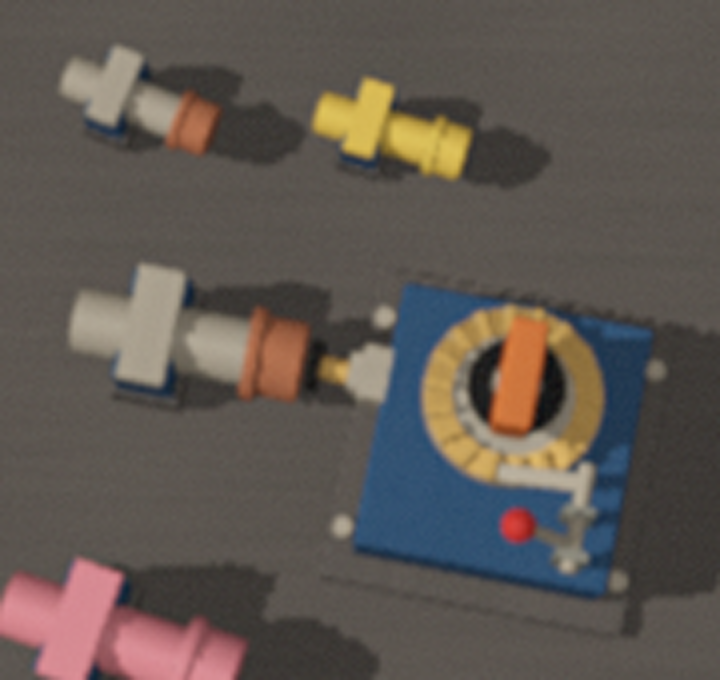

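The crop confirms it: the large grey stub with the copper cap (crop 275,355) lies in front of the ram (330,370). The knob is at crop (519,375) and the ball at (518,525), with the pawl in the teeth.

```bash
python3 - <<'E'
from h import *
c=cam('top')
K=ray('top',(240+519/4,140+374/4),.145,c)[0]; B=ray('top',(240+518/4,140+525/4),.132,c)[0]
S=ray('top',(240+75/4,140+318/4),.055,c)[0];C=ray('top',(240+275/4,140+352/4),.06,c)[0]
print(K,B,S,C)
b1=ray('top',[(240+a/4,140+b/4) for a,b in ((384,317),(656,370),(342,525),(618,580))],.01,c); print(b1)
d=(B-K)[:2]; print(np.linalg.norm(d),np.degrees(np.arctan2(d[1],d[0])-np.arctan2(-15,-85)))
e=(b1[0]-b1[1]+b1[2]-b1[3])[:2]; print('yaw bolts',np.degrees(np.arctan2(-e[0],e[1])))
e=(b1[0]-b1[2]+b1[1]-b1[3])[:2]; print('yaw bolts x',np.degrees(np.arctan2(e[1],e[0])))
e=(S-K)[:2]; print('yaw stub',np.degrees(np.arctan2(-e[0],e[1])))
s=status.state(); R=np.array(s['orientation'])
print('tool yaw',np.degrees(np.arctan2(R[1,0],R[0,0])), 'move in tool to K-80mm behind:', 1000*R.T@(K+[-.08,0,.17]-s['tcp_pos']))
E
```

```text
[ 0.62439042 -0.08996708  0.145     ] [ 0.53937301 -0.09147872  0.132     ] [0.66978941 0.17497135 0.055     ] [0.65093151 0.05222544 0.06      ]
[[ 0.68558298 -0.01399198  0.01      ]
 [ 0.65626806 -0.18512077  0.01      ]
 [ 0.55314679  0.00885701  0.01      ]
 [ 0.52362163 -0.16209466  0.01      ]]
0.0850308513093375 -8.989342737748558
yaw bolts -9.759745438550082
yaw bolts x -9.818337901796093
yaw stub -9.723581563421048
tool yaw 162.35742350618244 move in tool to K-80mm behind: [-546.09615441 -595.69738409  -58.66545965]
```

```bash
python3 -m creep '[-44,-40,-3,0,-44,-40,-3,0,-44,-40,-3,0,-44,-40,-3,0,-44,-40,-3,0,-44,-40,-3,0,-44,-40,-3,0,-44,-40,-3,0]' 45; python3 -m creep '[-44,-40,-3,0,-44,-40,-3,0,-44,-40,-3,0,-44,-40,-3,0,-44,-40,-3,0,-44,-40,-3,0]'; python3 - <<'E'
from h import *
s=status.state(); R=np.array(s['orientation']); print(s['q'])
print(np.degrees(np.arctan2(R[1,0],R[0,0])), 1000*R.T@(np.array([.6244,-.09,.30])-s['tcp_pos']))
E
```

```text
time: 1.85
tcp_pos: [0.4478, 0.2232, 0.2808]
orientation: [[-0.955, 0.296, 0.001], [0.296, 0.955, 0.003], [-0.0, 0.004, -1.0]]
ft_force: [0.4, 0.2, 0.3]
opening: 0.528
time: 2.6
tcp_pos: [0.6339, -0.0945, 0.3006]
orientation: [[-0.956, 0.294, 0.006], [0.294, 0.956, 0.006], [-0.004, 0.008, -1.0]]
ft_force: [0.4, 0.5, 0.5]
opening: 0.53
[-20.59894752  20.98621097  31.09108124  95.28929752 -12.0694799
  66.72368705  86.46464152]
162.90345274623098 [10.43178084  1.52705707  0.53703974]
```

```bash
python3 -m creep '[10,1,0,-7,0,0,0,0,0,0,0,0]'; python3 - <<'E'
from h import *
s=status.state(); R=np.array(s['orientation']); print(np.degrees(np.arctan2(R[1,0],R[0,0])), s['tcp_pos'],s['wrist_torque'])
save('wrist','w1')
for k in ('knob','pawl_ball','nose','cap'):
    print(k,[(round(d['conf'],2),np.round(d['bbox']).tolist()) for d in spotter.recognise('wrist',k)])
E
```

```text
time: 2.98
tcp_pos: [0.6256, -0.0958, 0.3001]
orientation: [[-0.983, 0.182, 0.005], [0.182, 0.983, 0.004], [-0.005, 0.005, -1.0]]
ft_force: [-0.5, -0.6, 0.0]
opening: 0.522
169.4940244722018 [ 0.62560093 -0.09577345  0.30006983] [-0.02149154  0.00490521  0.01942613]
knob [(0.93, [268.0, 142.0, 394.0, 274.0])]
pawl_ball [(0.61, [256.0, 76.0, 334.0, 169.0])]
nose [(0.97, [441.0, 177.0, 476.0, 213.0])]
cap [(0.8, [468.0, 164.0, 523.0, 227.0]), (0.75, [528.0, 309.0, 569.0, 343.0])]
```

View pics/w1.png

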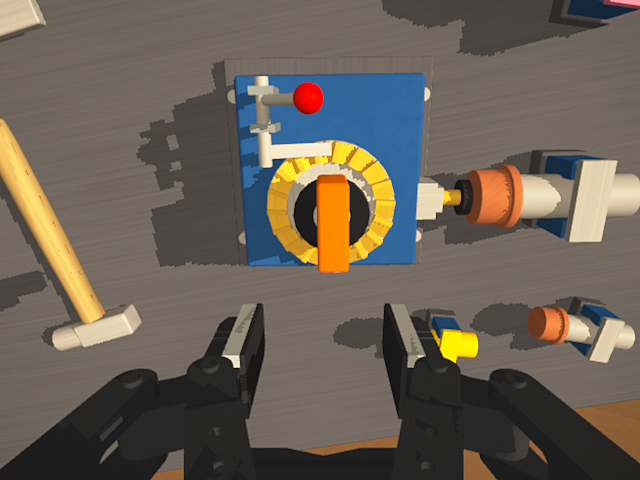

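The wrist view shows the bar at (333,222), ball at (308,98), wheel spanning columns 267–395, and nose (463,196) just short of the cap face (471,195). The tool is aligned with the bar.

```bash
python3 - <<'E'
from h import *
from scipy.optimize import least_squares
c=cam('wrist')
# pusher-frame model points -> pixel ; bar top corners, ball, wheel extremes, ram line
P=np.array([[-32,-11,147],[-32,11,147],[32,-11,147],[32,11,147],[-85,-15,132]])/1000
U=np.array([[317,176],[349,176],[318,264],[350,264],[308,98]])
def f(p,full=False):
    cs,sn=np.cos(p[2]),np.sin(p[2]); R=np.array([[cs,-sn,0],[sn,cs,0],[0,0,1]])
    W=P@R.T+[p[0],p[1],0]; return proj('wrist',W,c)
r=least_squares(lambda p:(f(p)-U).ravel(),[.624,-.09,np.radians(-9.8)],loss='soft_l1')
print(r.x[:2],np.degrees(r.x[2]),(f(r.x)-U).round(1).tolist())
cs,sn=np.cos(r.x[2]),np.sin(r.x[2]); R=np.array([[cs,-sn,0],[sn,cs,0],[0,0,1]])
Q=np.array([[-.054,0,.08],[.054,0,.08],[0,-.054,.08],[0,.054,.08],[0,.125,.061],[0,.125,.045]])@R.T+[r.x[0],r.x[1],0]
print(proj('wrist',Q,c).round())
s=status.state(); T=np.array(s['orientation'])
print(1000*T.T@(np.array([r.x[0],r.x[1],.124])-s['tcp_pos']))
E
```

```text
[ 0.6225513  -0.08746278] -9.200237842618142 [[-1.0, 0.0], [0.7, -0.7], [0.4, 3.4], [-0.2, 2.7], [-0.0, -7.2]]
[[330. 135.]
 [332. 263.]
 [266. 203.]
 [396. 200.]
 [474. 194.]
 [467. 191.]]
[  5.2479296    6.36289808 176.06678711]
```

```bash
python3 - <<'E'
from h import *
from scipy.optimize import least_squares
c=cam('wrist')
im=cams.grab_frame('wrist')
print(im[168:190:2,333].tolist(), im[262:276:2,333].tolist()); print(im[200,306:322:2].tolist(),im[200,344:358:2].tolist())
hsv=cv2.cvtColor(im,cv2.COLOR_RGB2HSV); m=cv2.inRange(hsv,(0,180,80),(3,255,255))|cv2.inRange(hsv,(175,180,80),(180,255,255)); v,u=np.nonzero(m[60:140,280:340]); print('ball',u.mean()+280,v.mean()+60, u.min()+280,u.max()+280,v.min()+60,v.max()+60)
P=np.array([[-32,-11,147],[-32,11,147],[32,-11,147],[32,11,147],[-85,-15,132],[0,-54,80],[0,54,80]])/1000
U=np.array([[317,180],[349,180],[318,271],[350,271],[308,98],[266,203],[396,200]])
W8=np.array([[1,1]]*5+[[1,0]]*2)
def f(p):
    cs,sn=np.cos(p[2]),np.sin(p[2]); R=np.array([[cs,-sn,0],[sn,cs,0],[0,0,1]])
    return proj('wrist',P@R.T+[p[0],p[1],0],c)
r=least_squares(lambda p:((f(p)-U)*W8).ravel(),[.624,-.09,np.radians(-9.8)],loss='soft_l1')
print(r.x[:2],np.degrees(r.x[2]),(f(r.x)-U).round(1).tolist())
s=status.state(); T=np.array(s['orientation'])
print(1000*T.T@(np.array([r.x[0],r.x[1],.124])-s['tcp_pos']))
E
```

```text
[[231, 217, 183], [232, 217, 181], [233, 220, 185], [220, 171, 143], [200, 82, 0], [204, 84, 0], [206, 86, 0], [209, 87, 0], [255, 129, 0], [254, 136, 0], [254, 137, 0]] [[255, 138, 0], [255, 138, 0], [255, 139, 0], [255, 138, 0], [255, 133, 0], [203, 106, 76], [116, 109, 101]]
[[30, 29, 30], [30, 30, 29], [30, 29, 28], [31, 31, 31], [22, 27, 31], [133, 58, 0], [237, 102, 0], [255, 132, 0]] [[255, 142, 0], [255, 151, 0], [255, 125, 0], [29, 35, 41], [43, 41, 40], [44, 39, 40], [43, 39, 36]]
ball 307.4665775401069 97.86631016042782 293 322 82 113
[ 0.62561272 -0.08805377] -9.227433959724776 [[-1.0, 0.8], [0.6, 0.0], [0.4, 0.5], [-0.3, -0.1], [0.0, -2.1], [0.3, 3.8], [-0.1, 4.0]]
[  2.1190599    6.50293717 176.09213203]
```

```bash
python3 -m creep '[2,6,20,-1,0,0,40,0,0,0,40,0,0,0,30,0,0,0,0,0]' 45; python3 - <<'E'
from h import *
s=status.state(); T=np.array(s['orientation']); print(np.degrees(np.arctan2(T[1,0],T[0,0])),1000*T.T@(np.array([.6258,-.0883,.138])-s['tcp_pos']),s['wrist_torque'])
save('wrist','w2')
E
```

```text
time: 3.9
tcp_pos: [0.6264, -0.0869, 0.1679]
orientation: [[-0.987, 0.162, 0.008], [0.162, 0.987, 0.005], [-0.007, 0.006, -1.0]]
ft_force: [0.6, -1.0, 0.2]
opening: 0.526
170.695908139499 [ 0.63575137 -1.6415402  29.8429307 ] [-0.03408738 -0.03948127  0.01253769]
```

View pics/w2.png

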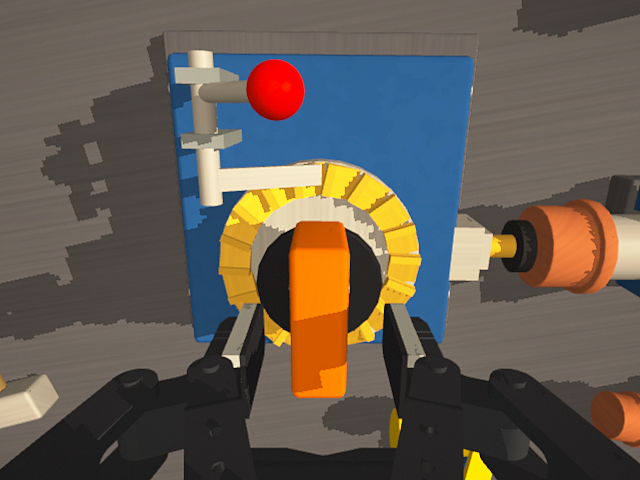

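Bar at column 320 sits between the pads (263 and 385), and the nose (525,245) almost touches the cap. Descending and gripping.

```bash
python3 -m creep '[0,-1,15,0,0,0,14,0,0,0,0,0]' 45; python3 -m creep '[0,0,0,0,0,0,0,0,0,0,0,0,0,0,0,0,0,0,0,0]' 10 40; cat > t.py <<'E'
from h import *
s=status.state(); T=np.array(s['orientation']); a=np.degrees(np.arctan2(T[1,0],T[0,0])); K=np.array([.6258,-.0883,.138])
print('t',round(s['time'],2),'cw deg',round((170.5-a+30)%360-30,1),'rad',round(np.radians((170.5-a+30)%360-30),3),'to axis',(1000*T.T@(K-s['tcp_pos'])).round(1),'F',np.round(s['ft_force'],1),'M',np.round(s['wrist_torque'],3),'op',round(s['opening'],3),'j7',round(s['q'][6]))
E
python3 t.py
```

```text
time: 4.32
tcp_pos: [0.6288, -0.088, 0.1414]
orientation: [[-0.987, 0.162, 0.014], [0.162, 0.987, 0.005], [-0.013, 0.007, -1.0]]
ft_force: [-0.7, 0.1, -0.3]
opening: 0.528
time: 4.95
tcp_pos: [0.629, -0.089, 0.142]
orientation: [[-0.987, 0.162, 0.015], [0.162, 0.987, 0.004], [-0.014, 0.006, -1.0]]
ft_force: [0.6, -1.7, -4.1]
opening: 0.25
t 4.95 cw deg -0.1 rad -0.003 to axis [3.3 0.1 4. ] F [ 0.6 -1.7 -4.1] M [-0.48  -0.116 -0.002] op 0.25 j7 98
```

```bash
python3 -m creep '[0,0,0,0,3,0,3,0,0,0,0,0]' 35; python3 t.py; python3 -m creep '[0,0,0,0,0,0,0,0,0,0,0,0,0,0,0,0]' 10 40; python3 t.py
```

```text
time: 5.32
tcp_pos: [0.6262, -0.0878, 0.1393]
orientation: [[-0.987, 0.162, 0.016], [0.162, 0.987, 0.005], [-0.015, 0.007, -1.0]]
ft_force: [-0.6, 0.2, -0.0]
opening: 0.41
t 5.33 cw deg -0.2 rad -0.003 to axis [ 0.3 -0.6  1.3] F [-0.6  0.2 -0. ] M [ 0.021 -0.013 -0.011] op 0.41 j7 98
time: 5.82
tcp_pos: [0.6262, -0.0885, 0.1397]
orientation: [[-0.987, 0.162, 0.016], [0.162, 0.987, 0.004], [-0.015, 0.006, -1.0]]
ft_force: [-0.1, -1.1, 0.0]
opening: 0.252
t 5.83 cw deg -0.2 rad -0.003 to axis [0.5 0.2 1.7] F [-0.1 -1.1  0. ] M [-0.252  0.128 -0.006] op 0.252 j7 98
```

```bash
python3 -m creep '[0,0,0,6,0,0,0,0]'; python3 t.py;  python3 -m creep '[0,0,0,6,0,0,0,0]'; python3 t.py;python3 -m creep '[0,0,0,6,0,0,0,0]'; python3 t.py;python3 -m creep '[0,0,0,5,0,0,0,0]'; python3 t.py
```

```text
time: 6.08
tcp_pos: [0.6263, -0.0884, 0.1397]
orientation: [[-0.964, 0.266, 0.016], [0.266, 0.964, 0.004], [-0.014, 0.008, -1.0]]
ft_force: [-0.9, 0.4, 0.8]
opening: 0.251
t 6.08 cw deg 5.9 rad 0.103 to axis [ 0.5 -0.   1.7] F [-0.9  0.4  0.8] M [-0.54   0.218 -0.027] op 0.251 j7 92
time: 6.32
tcp_pos: [0.6263, -0.0884, 0.1398]
orientation: [[-0.932, 0.361, 0.016], [0.362, 0.932, 0.004], [-0.013, 0.009, -1.0]]
ft_force: [-0.9, -0.0, -0.1]
opening: 0.251
t 6.33 cw deg 11.7 rad 0.204 to axis [ 0.5 -0.2  1.7] F [-0.9 -0.  -0.1] M [-0.627  0.285 -0.022] op 0.251 j7 88
time: 6.58
tcp_pos: [0.6263, -0.0882, 0.1397]
orientation: [[-0.892, 0.451, 0.016], [0.451, 0.892, 0.003], [-0.013, 0.01, -1.0]]
ft_force: [-0.8, 0.3, 0.8]
opening: 0.249
t 6.58 cw deg 17.3 rad 0.302 to axis [ 0.5 -0.4  1.7] F [-0.8  0.3  0.8] M [-0.712  0.272 -0.049] op 0.249 j7 83
time: 6.82
tcp_pos: [0.6264, -0.0881, 0.1397]
orientation: [[-0.854, 0.52, 0.016], [0.52, 0.854, 0.003], [-0.012, 0.011, -1.0]]
ft_force: [-0.6, 0.5, 0.8]
opening: 0.254
t 6.83 cw deg 21.8 rad 0.381 to axis [ 0.5 -0.5  1.7] F [-0.6  0.5  0.8] M [-0.765  0.303 -0.005] op 0.254 j7 79
```

```bash
for i in 1 2 3; do python3 -m creep '[0,0,0,7,0,0,0,0]' >/dev/null; python3 t.py;  python3 -m creep '[0,0,0,0]' >/dev/null; python3 t.py; done
```

```text
t 7.08 cw deg 28.4 rad 0.495 to axis [ 0.4 -0.7  1.7] F [0.1 0.3 0.4] M [-0.832  0.431  0.041] op 0.245 j7 74
t 7.2 cw deg 28.1 rad 0.49 to axis [ 0.4 -0.7  1.7] F [-0.2  0.7  0.6] M [-0.721  0.341  0.053] op 0.252 j7 74
t 7.45 cw deg 34.8 rad 0.607 to axis [ 0.3 -0.8  1.7] F [0.6 0.6 1.1] M [-0.884  0.453  0.027] op 0.249 j7 68
t 7.58 cw deg 34.5 rad 0.603 to axis [ 0.3 -0.8  1.7] F [-0.   0.   1.5] M [-0.735  0.411 -0.015] op 0.253 j7 68
t 7.83 cw deg 41.3 rad 0.721 to axis [ 0.2 -1.   1.8] F [0.6 1.4 0.7] M [-0.937  0.47   0.026] op 0.251 j7 63
t 7.95 cw deg 41.1 rad 0.717 to axis [ 0.2 -1.   1.8] F [0.3 0.  0.2] M [-0.834  0.506 -0.023] op 0.248 j7 63
```

```bash
cat > m.py <<'E'
from h import *
c=cam('top'); box=(296,214,326,246)
def cent(im):
    k=im[box[1]:box[3],box[0]:box[2]].astype(float); h=cv2.cvtColor(k.astype(np.uint8),cv2.COLOR_RGB2HSV)
    w=np.clip((k[:,:,0]-k[:,:,2]-30)/40,0,1)*(h[:,:,0]<12)   # copper weight
    v,u=np.mgrid[box[1]:box[3],box[0]:box[2]]; return (w*u).sum()/w.sum(),(w*v).sum()/w.sum(),w.sum()
def yp(x): 
    p=ray('top',x[:2],.055,c)[0]; a=np.radians(-9.6); return 1000*(np.array([-np.sin(a),np.cos(a)])@(p[:2]-[.6258,-.0883]))
if __name__=='__main__':
    r=cent(cv2.imread('pics/top0.png')[:,:,::-1]); A=[];M=[];ang=[]
    for i in range(6):
        A.append(cent(cams.grab_frame('top'))); s=status.state(); M.append(s['wrist_torque']); T=np.array(s['orientation']); ang.append((170.5-np.degrees(np.arctan2(T[1,0],T[0,0]))+30)%360-30)
    A=np.array(A); print('ref',np.round(r,2),round(yp(r),2),'now',A.mean(0).round(2),A.std(0).round(2),'cap moved mm',round(np.mean([yp(a) for a in A])-yp(r),2),'Mz',round(np.mean(M,0)[2],3),'+-',round(np.std(M,0)[2],3),'deg',round(np.mean(ang),1),'t',s['time'])
E
python3 m.py; python3 - <<'E'
from h import *
save('top','t2',(240,140,420,310),4)
E
```

```text
ref [307.9  229.05 292.75] 144.6 now [306.71 228.85 289.12] [0.01 0.01 0.66] cap moved mm 2.92 Mz 0.062 +- 0.03 deg 41.2 t 8.25
```

View pics/t2.png

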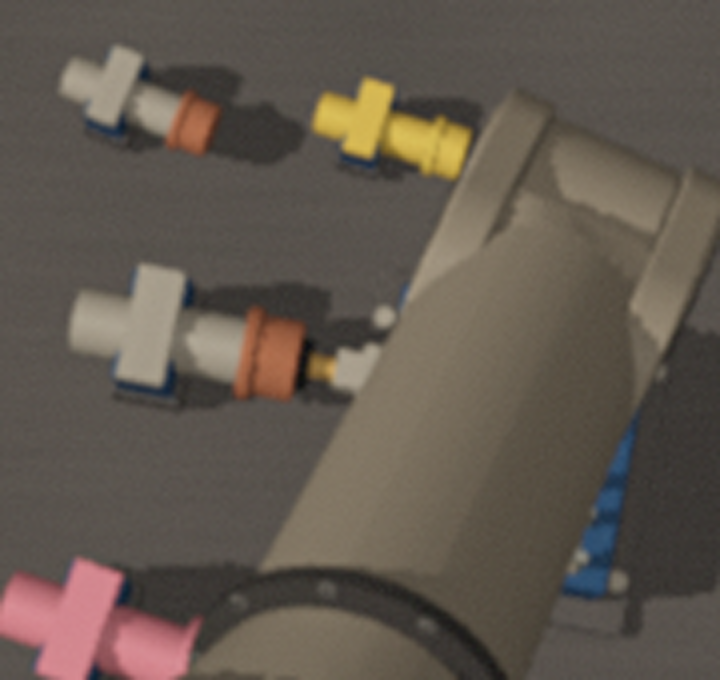

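The arm hides the pusher, but the cap (crop 270,353) stays in view. It has moved about 2.9 mm and lags the ram as expected. I'll keep going in small steps and track it.

```bash
sed -i 's/range(6)/range(4)/' m.py; for i in 1 2 3; do python3 -m creep '[0,0,0,7,0,0,0,0]' >/dev/null; python3 m.py | cut -d' ' -f9-; done; python3 t.py
```

```text
228.74 289.64] [0.01 0.01 0.51] cap moved mm 4.32 Mz 0.038 +- 0.064 deg 48.2 t 8.75
 228.6  288.71] [0.02 0.01 0.65] cap moved mm 5.71 Mz 0.042 +- 0.031 deg 55.1 t 9.2
228.48 288.34] [0.   0.02 0.23] cap moved mm 7.08 Mz 0.05 +- 0.039 deg 61.9 t 9.65
t 9.65 cw deg 62.0 rad 1.082 to axis [-0.2 -1.4  1.8] F [ 3.5  1.  -2. ] M [-0.69   0.37   0.084] op 0.253 j7 46
```

```bash
sed -i 's/range(4)/range(3)/' m.py; for i in 1 2 3; do python3 -m creep '[0,0,0,5,0,0,0,0]' >/dev/null; python3 m.py | cut -d' ' -f9-; done; python3 t.py
```

```text
228.42 286.88] [0.01 0.01 0.71] cap moved mm 7.95 Mz 0.041 +- 0.045 deg 66.8 t 10.05
228.34 287.12] [0.01 0.01 0.47] cap moved mm 8.9 Mz 0.023 +- 0.005 deg 71.7 t 10.45
228.25 286.81] [0.01 0.02 0.39] cap moved mm 9.88 Mz 0.022 +- 0.01 deg 76.5 t 10.85
t 10.85 cw deg 76.5 rad 1.336 to axis [-0.7 -1.6  1.7] F [ 5.5 -0.5 -2.7] M [-0.535  0.279  0.033] op 0.248 j7 34
```

```bash
for i in 1 2 3; do python3 -m creep '[0,0,0,5,0,0,0,0]' >/dev/null; python3 m.py | cut -d' ' -f9-; done; python3 t.py
```

```text
228.11 286.62] [0.01 0.   0.25] cap moved mm 10.77 Mz 0.07 +- 0.022 deg 81.4 t 11.25
227.99 282.99] [0.   0.   0.15] cap moved mm 11.55 Mz 0.04 +- 0.031 deg 86.3 t 11.65
 227.97 281.81] [0.02 0.   0.73] cap moved mm 11.74 Mz 0.041 +- 0.03 deg 91.2 t 12.05
t 12.05 cw deg 91.2 rad 1.591 to axis [-1.1 -1.7  1.7] F [ 5.8 -0.4 -4.5] M [-0.261 -0.072  0.059] op 0.254 j7 22
```

```bash
for i in 1 2; do python3 -m creep '[0,0,0,6,0,0,0,0]' >/dev/null; python3 m.py | cut -d' ' -f9-; done; python3 t.py
```

```text
227.96 281.54] [0.01 0.   0.47] cap moved mm 11.73 Mz 0.045 +- 0.023 deg 97.0 t 12.45
 227.96 282.68] [0.   0.01 0.16] cap moved mm 11.75 Mz 0.117 +- 0.012 deg 102.9 t 12.85
t 12.85 cw deg 102.9 rad 1.795 to axis [-1.5 -1.7  1.7] F [ 6.1 -0.7 -5.1] M [-0.243 -0.128  0.128] op 0.251 j7 12
```

```bash
python3 -m creep '[0,0,0,2,0,0,0,0]' >/dev/null; python3 m.py | cut -d' ' -f9-;  python3 -m creep '[0,0,0,-3,0,0,0,0]' >/dev/null; python3 -m creep '[0,0,0,0,0,0,0,0,0,0,0,0,0,0,0,0]' 45; python3 m.py | cut -d' ' -f9-; python3 - <<'E'
from h import *
save('wrist','w3')
E
python3 t.py
```

```text
227.97 282.68] [0.01 0.01 0.36] cap moved mm 11.76 Mz 0.112 +- 0.026 deg 104.6 t 13.25
time: 14.0
tcp_pos: [0.6272, -0.0879, 0.1401]
orientation: [[0.355, 0.935, 0.021], [0.935, -0.355, 0.009], [0.016, 0.016, -1.0]]
ft_force: [-1.0, -0.0, -0.6]
opening: 0.528
 227.96 282.31] [0.01 0.   0.16] cap moved mm 11.75 Mz -0.015 +- 0.029 deg 101.3 t 14.15
t 14.2 cw deg 101.3 rad 1.768 to axis [-1.  -1.2  2. ] F [ 0.4 -0.1 -0.5] M [ 0.002  0.043 -0.013] op 0.527 j7 14
```

View pics/w3.png

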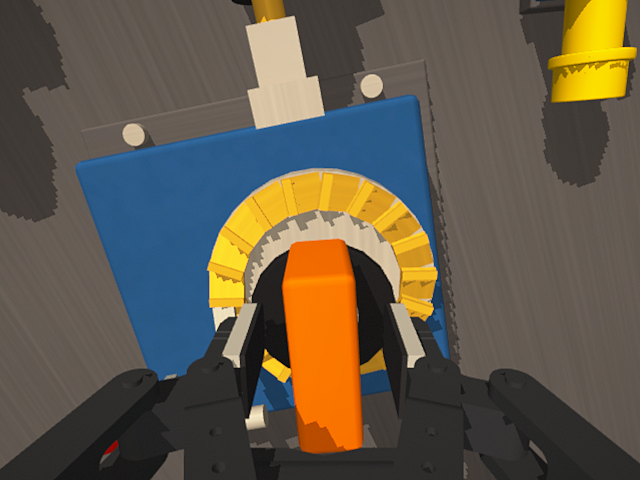

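Bar at (325,345) leans about 3–4° back from the tool. So the wheel settled onto the pawl near 97°, the hand is off, and the cap has stayed at 11.75 mm. My estimate is about 9 N on the nose. Next I'll rise, close the fingers and go to the ball.

```bash
python3 -m creep '[0,0,-35,0,0,0,-35,0]' 45 >/dev/null;  python3 -m creep '[0,0,0,-10.5,0,0,0,0,0,0,0,0]' 0; cat > g.py <<'E'
import sys
from h import *
s=status.state(); T=np.array(s['orientation']); a=np.radians(-9.6); R=np.array([[np.cos(a),-np.sin(a),0],[np.sin(a),np.cos(a),0],[0,0,1]])
K=np.array([.6258,-.0883,0]); g=K+R@(np.array(eval(sys.argv[1]))/1000)
print('t',s['time'],'in pusher',(1000*R.T@(s['tcp_pos']-K)).round(1),'tool move',(1000*T.T@(g-s['tcp_pos'])).round(1),'toolx vs y_p',np.round(np.degrees(np.arctan2(T[1,0],T[0,0]))-80.4,1),'F',(R.T@s['ft_force']).round(1),'op',round(s['opening'],2))
E
python3 g.py '[-85,22,150]'
```

```text
time: 14.82
tcp_pos: [0.6255, -0.0885, 0.2116]
orientation: [[0.18, 0.983, 0.02], [0.984, -0.18, 0.009], [0.013, 0.018, -1.0]]
ft_force: [0.7, -0.1, -0.3]
opening: -0.002
t 14.825 in pusher [-3.000e-01 -2.000e-01  2.116e+02] tool move [ 20.3 -86.1  60.4] toolx vs y_p -0.8 F [ 0.7  0.  -0.3] op -0.0
```

```bash
python3 -m creep '[10,-44,0,0,10,-42,0,0,0,0,0,0]' >/dev/null; python3 g.py '[-85,22,150]'; python3 - <<'E'
from h import *
save('wrist','w4')
c=cam('wrist'); im=cams.grab_frame('wrist'); hsv=cv2.cvtColor(im,cv2.COLOR_RGB2HSV); m=cv2.inRange(hsv,(0,180,80),(3,255,255))|cv2.inRange(hsv,(175,180,80),(180,255,255))
n,l,st,ce=cv2.connectedComponentsWithStats(m); 
for i in np.argsort(-st[1:,4])[:3]+1:
    p=ray('wrist',ce[i],.132,c)[0]; a=np.radians(-9.6); R=np.array([[np.cos(a),-np.sin(a)],[np.sin(a),np.cos(a)]]); print(st[i],ce[i].round(),(1000*R.T@(p[:2]-[.6258,-.0883])).round(1))
E
```

```text
t 15.2 in pusher [-88.8  20.9 208.6] tool move [ 0.5  2.9 58.6] toolx vs y_p -1.4 F [0.3 0.5 0.1] op 0.0
```

View pics/w4.png

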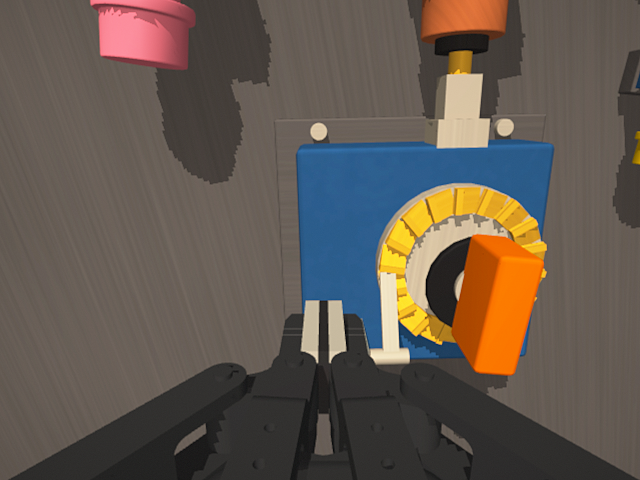

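The view shows the pawl still in the teeth (390,300), the closed fingers at (325,330) with nothing beneath, and the ball hidden behind them as intended. The knob bar (500,300) is far enough to the side.

```bash
python3 -m creep '[1,2,30,1,1,1,28,0,0,0,0,0]' >/dev/null; python3 g.py '[-85,-45,150]'
```

```text
t 15.675 in pusher [-78.8  22.1 150.1] tool move [-67.3  -3.1  -0.6] toolx vs y_p -2.6 F [-0.1  0.3  0.8] op 0.0
```

```bash
python3 -m creep '[0,-6,0,-2.5,0,0,0,0]' >/dev/null; python3 g.py '[-85,-45,150]'; python3 -m creep '[-10,0,0,0,-10,0,0,0]' >/dev/null; python3 g.py '[-85,-45,150]'
```

```text
t 15.925 in pusher [-83.9  21.4 151.3] tool move [-66.4  -1.    0.8] toolx vs y_p -0.1 F [-0.4 -0.5  0.7] op 0.0
t 16.175 in pusher [-83.3   1.4 152.5] tool move [-46.5  -1.8   2. ] toolx vs y_p 0.0 F [0.1 1.4 0.3] op -0.0
```

```bash
python3 -m creep '[-12,-1,1,0,-12,-1,1,0]' >/dev/null; python3 g.py '[-85,-45,150]'; python3 -m creep '[-12,0,1,0,-12,0,0,0,0,0,0,0]' >/dev/null; python3 g.py '[-85,-45,150]'; python3 m.py | cut -d' ' -f9-
```

```text
t 16.425 in pusher [-85.2 -24.6 150.5] tool move [-20.4   0.2   0.3] toolx vs y_p -0.0 F [ 0.  -0.3 -0.3] op -0.0
t 16.8 in pusher [-85.6 -52.3 149.1] tool move [ 7.3  0.6 -0.8] toolx vs y_p -0.2 F [-0.4  0.   0.2] op 0.0
227.97 281.46] [0.01 0.01 0.66] cap moved mm 11.77 Mz 0.001 +- 0.015 deg 90.2 t 16.95
```

```bash
python3 -m creep '[0,0,-40,0,0,0,-40,0,26,43,0,-5,26,43,0,-5,0,0,0,0]' 45 >/dev/null; python3 g.py '[0,0,230]'; python3 t.py; python3 - <<'E'
from h import *
save('wrist','w5')
E
```

```text
t 17.575 in pusher [ -1.4  10.1 234.3] tool move [-10.2  -0.6   4.2] toolx vs y_p 10.5 F [-0.9 -1.  -0.4] op 0.53
t 17.57 cw deg 79.6 rad 1.389 to axis [-10.8  -3.   96.2] F [-1.  -0.9 -0.4] M [-0.007  0.022  0.013] op 0.528 j7 26
```

View pics/w5.png

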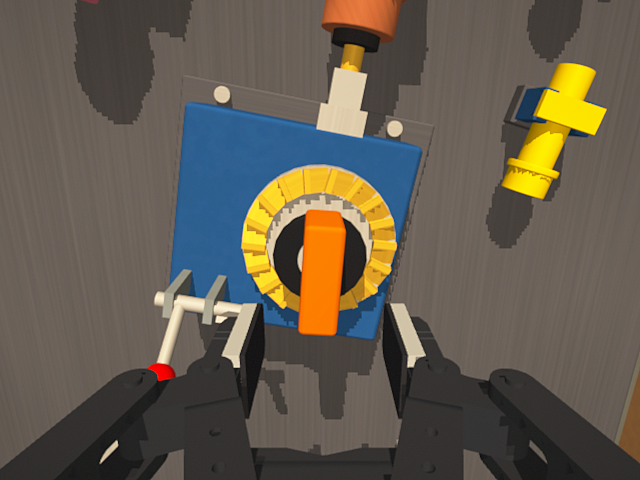

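The pawl is thrown clear: ball at (160,372) leaning back, arm off the wheel. The bar (322,270) is a few degrees clockwise of the tool, and the spring has gone slack. The raised arm stands close to the fingers' path, so I'll grip the bar high, with narrower jaws.

```bash
python3 -m creep '[-10,0,20,3,0,0,20,0,0,0,0,0]' 36 >/dev/null; python3 g.py '[0,0,152]'; python3 t.py
```

```text
t 18.0 in pusher [ -1.8  -2.3 191. ] tool move [ 1.8  1.2 39.1] toolx vs y_p 7.1 F [-0.3 -0.3  0.3] op 0.42
t 18.0 cw deg 83.0 rad 1.449 to axis [ 1.7  0.9 53.1] F [-0.4 -0.2  0.3] M [-0.034  0.079 -0.039] op 0.422 j7 27
```

```bash
python3 -m creep '[2,1,20,0,0,0,18,0,0,0,0,0]' 36 >/dev/null; python3 g.py '[0,0,152]'; python3 -m creep '[0,0,0,0,0,0,0,0,0,0,0,0]' 10 30 >/dev/null; python3 g.py '[0,0,152]';  python3 t.py
```

```text
t 18.375 in pusher [ -0.6   0.2 150.5] tool move [-0.3  0.6 -1.4] toolx vs y_p 7.1 F [-0.  -0.2 -0.1] op 0.42
t 18.75 in pusher [  1.3   0.4 151.5] tool move [-0.2 -1.4 -0.5] toolx vs y_p 7.1 F [ 4.4 -0.7 -9.3] op 0.25
t 18.75 cw deg 83.0 rad 1.449 to axis [-0.3 -1.7 13.4] F [ 4.2 -1.4 -9.3] M [-0.301  0.055 -0.012] op 0.248 j7 28
```

```bash
python3 -m creep '[0,0,0,-7,0,0,0,-7,0,0,0,0]' >/dev/null; python3 t.py; python3 -m creep '[0,0,0,-7,0,0,0,-7,0,0,0,0]' >/dev/null; python3 t.py;  python3 -m creep '[0,0,0,-7,0,0,0,-7,0,0,0,-7,0,0,0,-7,0,0,0,0]' >/dev/null; python3 t.py; sed -i 's/range(3)/range(2)/' m.py; python3 m.py | cut -d' ' -f9-
```

```text
t 19.12 cw deg 68.7 rad 1.199 to axis [ 0.1 -1.6 13.5] F [  4.5  -0.4 -11.2] M [-0.242 -0.164  0.014] op 0.251 j7 40
t 19.5 cw deg 54.9 rad 0.958 to axis [ 0.4 -1.3 13.4] F [  4.3  -0.4 -10.2] M [-0.148 -0.074  0.041] op 0.249 j7 51
t 20.12 cw deg 27.7 rad 0.483 to axis [ 1.  -0.7 13.5] F [ 2.6  0.8 -7.9] M [-0.043 -0.093 -0.004] op 0.248 j7 74
227.97 282.39] [0.01 0.   0.31] cap moved mm 11.65 Mz -0.036 +- 0.005 deg 27.7 t 20.225
```

```bash
python3 -m creep '[0,0,0,0,0,0,0,0,0,0,-25,0,0,0,-30,0,0,0,-30,0,0,0,0,0]' 36; python3 - <<'E'
from h import *
save('wrist','w6')
E
```

```text
time: 20.98
tcp_pos: [0.6252, -0.0894, 0.2405]
orientation: [[-0.79, 0.613, 0.026], [0.613, 0.79, 0.004], [-0.018, 0.019, -1.0]]
ft_force: [0.1, -0.3, -0.9]
opening: 0.423
```

View pics/w6.png

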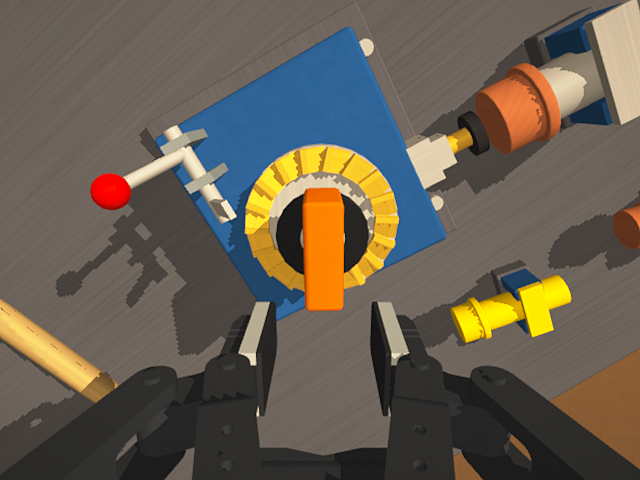

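Ball (110,190) is clear and the bar (323,250) free. The gap between nose (475,133) and cap face (about 490,125) looks small in this perspective, so I'll check it by projecting the model.

```bash
python3 - <<'E'
from h import *
c=cam('wrist'); im=cams.grab_frame('wrist')
a=np.radians(-9.6); R=np.array([[np.cos(a),-np.sin(a),0],[np.sin(a),np.cos(a),0],[0,0,1]]); K=np.array([.6258,-.0883,0])
def px(p): return proj('wrist',K+np.atleast_2d(p)@R.T/1000,c).round(1)
t=np.linspace(0,2*np.pi,9)[:-1]
circ=lambda y,r:np.c_[r*np.cos(t),0*t+y,45+r*np.sin(t)]
for y in (125,130.5,135,140.5): print(y,'nose',px(circ(y,16)).tolist())
for y in (135,140.5,145): print(y,'cap',px(circ(y,25)).tolist())
g=im.astype(int); blk=(g.max(2)<70); cop=(g[:,:,0]-g[:,:,2]>60)&(g[:,:,0]-g[:,:,1]>45)
b=np.zeros_like(blk); b[85:175,440:520]=1
for n,m in (('blk',blk&b),):
    nn,l,st,ce=cv2.connectedComponentsWithStats(m.astype(np.uint8)); print(n,[(s.tolist(),x.round(1).tolist()) for s,x in zip(st[1:],ce[1:]) if s[4]>30])
# scan along the pusher axis at nose/cap level z=61 top line
for yy in range(118,160,2):
    u,v=px([0,yy,61])[0]; print(yy,(u,v),im[int(round(v)),int(round(u))].tolist(),end=' | ')
E
```

```text
125 nose [[479.3, 152.3], [482.8, 148.3], [479.5, 134.3], [471.1, 119.2], [463.1, 112.6], [460.4, 118.1], [463.9, 131.4], [471.5, 145.2]]
130.5 nose [[486.2, 148.8], [490.0, 144.5], [486.9, 130.5], [478.5, 115.3], [470.2, 108.8], [467.2, 114.4], [470.5, 127.9], [478.2, 141.7]]
135 nose [[491.9, 145.8], [496.0, 141.5], [493.0, 127.3], [484.5, 112.1], [476.0, 105.7], [472.8, 111.4], [476.0, 125.0], [483.7, 138.8]]
140.5 nose [[498.8, 142.2], [503.2, 137.7], [500.5, 123.4], [491.9, 108.1], [483.2, 101.9], [479.6, 107.8], [482.7, 121.4], [490.4, 135.3]]
135 cap [[496.2, 156.7], [502.9, 150.4], [498.5, 128.0], [484.8, 103.6], [471.4, 94.0], [466.6, 103.5], [471.8, 124.4], [483.5, 145.5]]
140.5 cap [[503.1, 153.1], [510.3, 146.6], [506.2, 124.0], [492.4, 99.5], [478.6, 90.1], [473.4, 99.9], [478.3, 121.0], [490.1, 142.1]]
145 cap [[508.8, 150.2], [516.4, 143.5], [512.5, 120.7], [498.6, 96.2], [484.5, 86.9], [478.9, 96.9], [483.7, 118.1], [495.5, 139.3]]
blk [([458, 112, 33, 46, 823], [475.4, 133.4])]
118 (np.float64(470.2), np.float64(139.2)) [195, 139, 33] | 120 (np.float64(472.9), np.flo
[... 442 characters left out ...]
oat64(494.4), np.float64(126.6)) [96, 50, 30] | 138 (np.float64(497.1), np.float64(125.2)) [98, 53, 30] | 140 (np.float64(499.8), np.float64(123.7)) [96, 50, 29] | 142 (np.float64(502.5), np.float64(122.3)) [95, 51, 28] | 144 (np.float64(505.2), np.float64(120.9)) [135, 70, 37] | 146 (np.float64(508.0), np.float64(119.5)) [235, 125, 63] | 148 (np.float64(510.7), np.float64(118.0)) [238, 129, 65] | 150 (np.float64(513.4), np.float64(116.6)) [235, 126, 63] | 152 (np.float64(516.2), np.float64(115.2)) [234, 123, 65] | 154 (np.float64(518.9), np.float64(113.7)) [235, 125, 66] | 156 (np.float64(521.7), np.float64(112.3)) [238, 128, 67] | 158 (np.float64(524.4), np.float64(110.8)) [239, 130, 67] |
```

The nose front sits at y≈130.5 and the cap face at ≈140.7, so the gap is about 10 mm, as planned. Now around to the far side of the ball.

```bash
python3 -m creep '[0,0,0,10.4,0,0,0,10.4,0,0,0,10.4,0,0,0,10.4,0,0,0,10.4,0,0,0,10.4,0,0,0,0]' 0 >/dev/null; python3 g.py '[-85,-120,200]'
```

```text
t 21.95 in pusher [ -4.5  -0.8 231.1] tool move [-122.7  -75.6   29.4] toolx vs y_p -2.5 F [-0.4  0.  -0.4] op -0.0
```

```bash
python3 -m creep '[-42,-25,0,-2,-42,-25,0,0,-40,-24,20,0,0,0,0,0]' >/dev/null; python3 g.py '[-85,-120,150]'
```

```text
t 22.45 in pusher [ -82.9 -126.3  207. ] tool move [ 6.2 -2.7 57. ] toolx vs y_p 0.8 F [0.3 0.8 0.7] op 0.0
```

```bash
python3 -m creep '[3,-2,29,0,3,-1,28,0,0,0,0,0]' >/dev/null; python3 g.py '[-85,-43,150]'; python3 -m creep '[12,0,0,0,12,0,0,0,0,0,0,0]' >/dev/null; python3 g.py '[-85,-43,150]'
```

```text
t 22.825 in pusher [ -84.6 -119.2  148.6] tool move [76.2  1.6 -1.1] toolx vs y_p 1.5 F [-0.1 -0.4  0.4] op -0.0
t 23.2 in pusher [-83.8 -93.  150.9] tool move [50.   0.3  1.1] toolx vs y_p 1.7 F [-0.3 -0.3 -0.4] op -0.0
```

```bash
python3 -m creep '[12,0,1,0,12,0,0,0]' >/dev/null; python3 g.py '[-85,-43,150]'; python3 -m creep '[10,0,0,0,10,0,0,0,6,0,0,0,0,0,0,0]' >/dev/null; python3 g.py '[-85,-43,150]'; python3 -m creep '[-8,0,-40,0,0,0,-40,0,-40,-20,-10,0,-40,0,0,0,0,0,0,0]'; python3 - <<'E'
from h import *
save('side','s7',(230,170,400,300),4)
E
```

```text
t 23.45 in pusher [-84.3 -67.9 150.6] tool move [24.9  0.   0.7] toolx vs y_p 1.7 F [0.1 0.8 0.2] op -0.0
t 23.95 in pusher [-85.2 -38.7 150.7] tool move [-4.3  0.   0.7] toolx vs y_p 1.8 F [-0.5 -0.6  0.3] op -0.0
time: 24.58
tcp_pos: [0.501, -0.2005, 0.2432]
orientation: [[0.137, 0.99, 0.015], [0.991, -0.137, 0.001], [0.004, 0.015, -1.0]]
ft_force: [0.1, 1.7, -0.6]
opening: -0.0
```

View pics/s7.png

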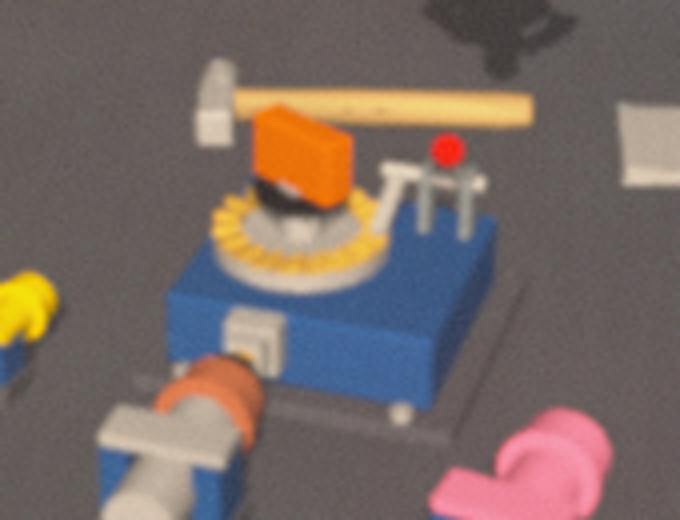

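The pawl arm is down on the wheel's rim (crop 385,225), the ball (448,150) leans forward, and the bar sits about 27° round. One numeric check, then I hand in.

```bash
python3 - <<'E'
from h import *
from m import cent,yp
a=np.radians(-9.6); R=np.array([[np.cos(a),-np.sin(a),0],[np.sin(a),np.cos(a),0],[0,0,1]]); K=np.array([.6258,-.0883,0])
im=cams.grab_frame('side'); h=cv2.cvtColor(im,cv2.COLOR_RGB2HSV); m=cv2.inRange(h,(0,180,100),(4,255,255))|cv2.inRange(h,(176,180,100),(180,255,255)); v,u=np.nonzero(m[195:235,320:365]); print('ball px',u.mean()+320,v.mean()+195)
for n,p in (('in',[-85,-15,132]),('up',[-85,-50,147]),('clear',[-85,-85,132])): print(n,proj('side',K+np.atleast_2d(p)@R.T/1000).round(1))
t=cams.grab_frame('top'); print('cap moved',yp(cent(t))-yp(cent(cv2.imread('pics/top0.png')[:,:,::-1])))
s=status.state(); print(s['time'],s['ft_force'])
E
```

```text
ball px 341.5 207.0
in [[341.5 208.7]]
up [[345.5 196.6]]
clear [[348.9 195.8]]
cap moved 11.664576169165514
24.725 [-0.16781342  0.54142268 -0.19030015]
```

```bash
python3 - <<'E'
from cell import job
print(job.finish_job())
E
```

```text
the job is handed in; nothing more can be done
None
```

The job is done and handed in at about 25 s of the 67 s allowed; no verdict was reported.

- **Pressing:** I turned the knob clockwise over five clicks. The top camera followed the cap for 11.7 mm, until it stopped moving while the knob kept turning and the torque rose. I then let go, and the wheel settled on the pawl at about 97°. The nose was then pressing at an estimated 9 N, from the spring travel. The noisy wrist torque suggested 6–9 N. No sensor measured this force directly, so this step is the least certain.
- **Freeing and winding back:** I threw the pawl clear, and the picture showed the ball leaning back and the arm off the wheel. I then wound the knob back to about 28°. Fitting the picture to the model put the nose at 130.5 mm and the cap face at about 140.7 mm from the knob's axis, a gap of about 10 mm.
- **Last checks:** With the pawl thrown back, the ball sits within 2 pixels of where it should be with the pawl in the teeth. The cap is still at 11.7 mm and the arm stands clear of everything. I did not measure the gap again after throwing the pawl back. The hammer, plate and look-alikes I could still see in the pictures had not visibly moved; I did not re-check the brush or the jar.

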